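Release the spent ribbon cassette of the date coder

ROBOT

A 6-joint arm with a two-finger parallel gripper is mounted at the origin on a cart in front of the work surface, level with it; the furniture and walls round the work are solid. World frame = base frame: x ahead of the robot, y to its left, z up, the work surface at z = 0. Lengths are in m, angles in rad, forces in N, time in s.
With the tool pointing down it reaches from about 0.4 to 0.825 m from the base axis. Payload 7 kg.
Tool frame: the origin (TCP) lies on the centre line of the jaws, within the pads' length; the fingertips stand 22 mm ahead of it and the grasp point (between the pads) lies 3 mm ahead of it (arm.tcp_to_tips is the distance from the TCP to the fingertips, in m); z points along the fingers, y is the line along which they close (so a half turn about z gives the same grasp; the last joint's range is limited). The gripper opens to 88 mm and grips with 3 to 60 N. Pads are 19 mm wide; open, the fingers measure 130 mm over their backs; the gripper's body (78 mm by 193 mm) begins 47 mm behind the grasp point.
Start: joints at [1.633, 0.359, 0.012, 0, -1.224, -0.288], TCP at [0.151, 0.658, 0.249] pointing down, gripper open.
Joint ranges: [-3.07, 3.07], [-1.43, 2.12], [-1.02, 1.25], [-3.03, 1.67], [-3.05, -0], [-3.03, 3.03]. Speed limits (rad/s): [2.39, 2.39, 3.01, 3.14, 3.14, 3.14].

INTERFACE

Orientations are given as [roll, pitch, yaw] about the fixed x, y, z axes, in that order (R = Rz(yaw) Ry(pitch) Rx(roll)).
In Python, from station import arm gives the robot as it stands.
- The arm moves only by the tool jog_arm, never from a script. Its argument "targets" is a list of rows, each an object of numbers: "dx", "dy", "dz": the shift along the tool's x, y, z in mm; "rx", "ry", "rz": the turn, a rotation vector about the tool's x, y, z in rad; "gripper": the closure, from 0 (fully open) to 1 (shut). In form: [{"dx": .., "dy": .., "dz": .., "rx": .., "ry": .., "rz": .., "gripper": ..}, ...]. A call has exactly 8 rows; each row is the pose to reach, as a shift and turn from the pose commanded when the call began, along the tool's axes at that moment; what a row does not reach only later rows make up. A row lasts 1/12 s, in which the tool goes at most 41.7 mm and 7.16 degrees, less where a joint would pass 70% of its speed; a pose out of reach is approached as far as the arm can. A call with a gripper value outside its range is refused whole. The fingers move at their own pace and stop on an object; "force" is the grip in N (left out, the last holds). Time passes only in rows, so rows that repeat a pose let the fingers close, or fill a call up. It gives the time, the measured TCP pose, the force, the opening and the grip force at its end, in the units of the state.
- arm.get_state(): the state, without advancing time (a new reading comes with each control period).
- arm.grab_frame(name): name is "side" or "top"; returns a dict with "frame" (420x560x3 uint8, red, green, blue), "z_map" (420x560 float32, m along the optical axis (not along the pixel's ray), 0 where there is no reading), "fx", "fy", "cx", "cy" (pixels), "distortion" ([k1, k2, p1, p2, k3] as OpenCV has them; the pictures are not rectified), "view" (4x4, takes a point from world to camera coordinates). Camera axes: x right, y down, z forward; pixel columns grow to the right and rows downward; lengths in m; the calibration is good to about 2 mm. A picture is of the moment at which its call begins.
- arm.job_done(): hands the job in; it is judged then, once.
The state is a dict: "t": time; "q": joint angles; "qd": joint speeds; "joint_efforts": joint torques, N m; "eef_pos": TCP position; "ee_rot": TCP orientation; "force": force on the tool from outside, world axes, zero at the start; "moment": the same for the moment, N m; "width": finger opening in m; "gripper_force": force on a finger pad.
Only numpy, scipy, OpenCV 4.12 (cv2) and the standard library are available. Lean on these libraries where they do the work, as an engineer would, in place of code of your own. Each camera call takes 0.05 s, during which the arm holds its last target. There are 200 camera calls.

TASK

The ribbon in the date coder is spent: swing the steel keeper arm aside so that it no longer lies over the cassette, then press both release tabs down together, one with each fingertip, and keep them down until the cassette has risen to its stop by itself. Then let both tabs spring back and leave the cassette standing raised in its slot, with the keeper still aside. The cassette itself is not to be gripped, lifted or pushed, and the spare cassette, the bottle and the label core stay where they stand.

Things in the scene. Friction and masses are not known exactly. Their poses are not given: they have to be found in the camera images.
- coder: bench date coder, fixed: low white case 150 mm (x) by 130 mm (y) with an upright cassette slot along x. It stands on the free table left of the labelling machine, its front (display, label mouth) towards the robot's side. Origin: centre of its underside, on the table; x to its rear, y to its left seen from its front. Case top z = 34 mm; a raised deck 56 mm wide along the middle reaches 44 mm.
- cassette: spent ribbon cassette in the coder's slot: grey slab 94 (x) x 22 (y) x 60 mm high, loose, 110 to 175 g; origin: centre of its underside, axes as the coder's. Latched: origin 6 mm above the table, top 66 mm. With both hooks off its side lugs at once and the keeper clear, a damped spring lifter (about 4 N) raises it 16 mm in about 1 s; the hooks then snap in under the lugs and it stays up.
- tab_left (a joint): angle (rad) of the left release tab (coder's +y side): black rocker on a level hinge along x at y = 19, z = 48 mm, with a ribbed pad outside the hinge and a hook over the cassette's lug inside. 0 = at rest, hooked; grows as the pad is pressed down; stop at 0.45. The hook is off the lug from about 0.2 to 0.27 on. Sprung: about 1.5 N on the pad at first, 5 N at the stop.
- tab_right (a joint): the same for the right release tab (the coder's -y side, hinge at y = -19 mm).
- tab_left_pad (a point): middle of the top of the left tab's pad, 24 mm (x) by 21 mm (y). At rest x = 0, y = +39, z = 54 mm in the coder's frame: the pads are 78 mm apart, middle to middle, the cassette between them; pressing 7 mm turns the tab about 0.35 rad. The hook side reaches z = 64 mm within 21 mm of the coder's middle plane and leans out to 28 mm as the pad goes down.
- tab_right_pad (a point): the same for the right tab, at x = 0, y = -39 mm, z = 54 mm in the coder's frame.
- keeper (a joint): angle (rad) of the keeper, a steel swivel arm 10 mm wide reaching 46 mm from its upright pivot at the coder's rear, 2 mm above the cassette's top. 0 = along the cassette, pointing to the coder's front; swings either way to stops at -1.7 and +1.7; positive takes its tip to the coder's -y side. Clear of the cassette beyond 0.95 either way. Stays where left (about 1 N at the tip moves it).
- keeper_pivot (a point): the keeper's pivot axis at the underside of the arm: x = 60 mm, y = 0, z = 68 mm in the coder's frame.
- keeper_thumb (a point): top of the keeper's upright thumb blade, 40 mm from the pivot axis; the blade is 12 mm long along the arm, 3.5 mm thick and stands from the arm (top at 72 mm) to z = 89 mm above the table.
- spare_cassette: the new cassette, the same shape as the spent one, standing upright on the table to the robot's right of the coder, in front of the labelling machine; not to be disturbed. Origin: centre of its underside.
- bottle: filled sauce bottle, 54 mm across and 166 mm tall, standing behind the coder beside the end of the labelling machine; not to be disturbed. Origin: centre of its underside.
- core: empty cardboard label core, 44 mm across and 48 mm high, standing on the strip of table in front of the labelling machine; not to be disturbed. Origin: centre of its underside. (The fixed labelling machine fills the table right of y = 0.26: its panel begins at x = 0.43 and is under 0.2 m high, but its clamps and bottles behind, beyond x = 0.55, reach 0.3 m and more.)
Not all that is in view belongs to the job. Leave any pink look-alike of the cassette alone.

How it is judged:
On the way, in this order (a step that is already met when the one before it is completed fails the run):
1. the keeper is swung clear of the cassette, which is still latched down ((value of joint keeper above 0.95 rad or value of joint keeper below -0.95 rad) and z of cassette in the frame of coder below 0.01 m), for 0.1 s.
2. both tabs are pressed down at the same time by the fingers (value of joint each of tab_left, tab_right above 0.15 rad and contact force between the fingers and tab_left above 0.3 N and contact force between the fingers and tab_right above 0.3 N), for 0.1 s.
3. the cassette has come up by itself while both tabs are still held down (value of joint each of tab_left, tab_right above 0.15 rad and z of cassette in the frame of coder above 0.018 m), for 0.1 s.
At the end, for the whole second after the job is handed in: The cassette stands raised in its slot, 12 to 21 mm above where it was seated (its stop is at 16 mm), upright and at rest; both tabs have sprung back to less than 0.1 rad; the keeper is still more than 0.95 rad aside (z of cassette in the frame of coder between 0.018 and 0.027 m and linear speed of cassette below 0.02 m/s and angle between cassette's own z axis and vertical below 0.1 rad and value of joint each of tab_left, tab_right below 0.1 rad and (value of joint keeper above 0.95 rad or value of joint keeper below -0.95 rad)); the robot touches nothing.
It fails at once if the cassette is lifted above its raised stop (z of cassette in the frame of coder above 0.028 m).
It fails at once if the cassette is gripped or pushed by the fingers (more than 6 N) (contact force between the fingers and cassette above 6 N).
It fails at once if the spare cassette is disturbed (moved over 15 mm) (distance of spare_cassette from where it was at the start of the episode above 0.015 m).
It fails at once if the bottle is disturbed (moved over 15 mm) (distance of bottle from where it was at the start of the episode above 0.015 m).
It fails at once if the label core is disturbed (moved over 15 mm) (distance of core from where it was at the start of the episode above 0.015 m).
It also fails if it takes over 72 s, if anything falls off the work surface, if the arm or the gripper's body presses on something with over 40 N, if the wrist force passes 120 N, or if a joint passes its speed limit or range.

## Working session

There is one attempt and no reset: what is moved stays moved. The work goes in short steps, Python scripts to look and compute and a tool call to move; the robot and the scene stay as the last step left them, time stands still between calls to the robot, and variables do not carry over. Pictures are saved under pics/ and viewed, at most 10 in all, crops included, and the job is handed in when it is done.

Besides the shell and the picture viewer there is one more tool, called as name(argument=value, ...) on one line, values as JSON. jog_arm: Moves the arm, as the interface text tells. Its arguments: {"type":"object","properties":{"targets":{"type":"array","items":{"type":"object","properties":{"dx":{"type":"number"},"dy":{"type":"number"},"dz":{"type":"number"},"rx":{"type":"number"},"ry":{"type":"number"},"rz":{"type":"number"},"gripper":{"type":"number"}}}},"force":{"type":"number"}},"required":["targets"]}

```bash
mkdir -p pics; ls
cat > h.py <<'E'
import numpy as np,cv2
from station import arm
def grab(n):
    f=arm.grab_frame(n); np.savez('/tmp/%s.npz'%n,**f); return f
def load(n): return dict(np.load('/tmp/%s.npz'%n))
def cloud(f):
    h,w=f['z_map'].shape; K=np.array([[f['fx'],0,f['cx']],[0,f['fy'],f['cy']],[0,0,1.]])
    uv=np.stack(np.meshgrid(np.arange(w),np.arange(h)),-1).reshape(-1,1,2).astype(float)
    n=cv2.undistortPoints(uv,K,np.array(f['distortion'])).reshape(h,w,2)
    z=f['z_map'][...,None]; p=np.concatenate([n*z,z],-1)
    V=np.array(f['view']); P=(p-V[:3,3])@V[:3,:3]; P[f['z_map']==0]=np.nan
    return P
def proj(f,P):
    V=np.array(f['view']);K=np.array([[f['fx'],0,f['cx']],[0,f['fy'],f['cy']],[0,0,1.]])
    return cv2.projectPoints(np.atleast_2d(P).astype(float),cv2.Rodrigues(V[:3,:3])[0],V[:3,3],K,np.array(f['distortion']))[0].reshape(-1,2)
def save(n,im): cv2.imwrite('pics/'+n,cv2.cvtColor(im,cv2.COLOR_RGB2BGR))
E
python3 - <<'E'
from h import *
a=grab('top');b=grab('side')
im=np.hstack([a['frame'],b['frame']]); save('a.png',cv2.resize(a['frame'],(800,600)));save('b.png',cv2.resize(b['frame'],(800,600)))
print(arm.get_state())
for f in(a,b): V=f['view'];print(-V[:3,:3].T@V[:3,3],V[2,:3],f['fx'])
E
```

```text
pics
{'t': 0.1, 'q': array([ 1.63310626e+00,  3.59306482e-01,  1.11415249e-02, -3.49745496e-04,
       -1.22411439e+00, -2.88107765e-01]), 'qd': array([-0.00040776, -0.00133371,  0.00198869, -0.00065252, -0.00102033,
       -0.00133622]), 'joint_efforts': array([-1.35780218e-03, -5.84165025e+01,  2.93749130e+01,  7.01555684e+00,
        1.01764721e-02, -4.92874153e-05]), 'eef_pos': array([0.15103671, 0.6574518 , 0.24771072]), 'ee_rot': array([ 3.14007733e+00, -1.06177942e-04, -2.25916831e-01]), 'force': array([-0.53893251, -0.38547013,  0.61053021]), 'moment': array([ 0.04447755,  0.0512748 , -0.02415255]), 'gripper_force': 0.0, 'width': 0.08756406317437739}
[0.47878583 0.18805433 1.18832291] [ 0.0959944  -0.01241515 -0.99530445] 406.8178689542109
[0.37177774 0.91783353 0.77931517] [ 0.19081993 -0.70639162 -0.68161473] 437.47668733001166
```

View pics/a.png

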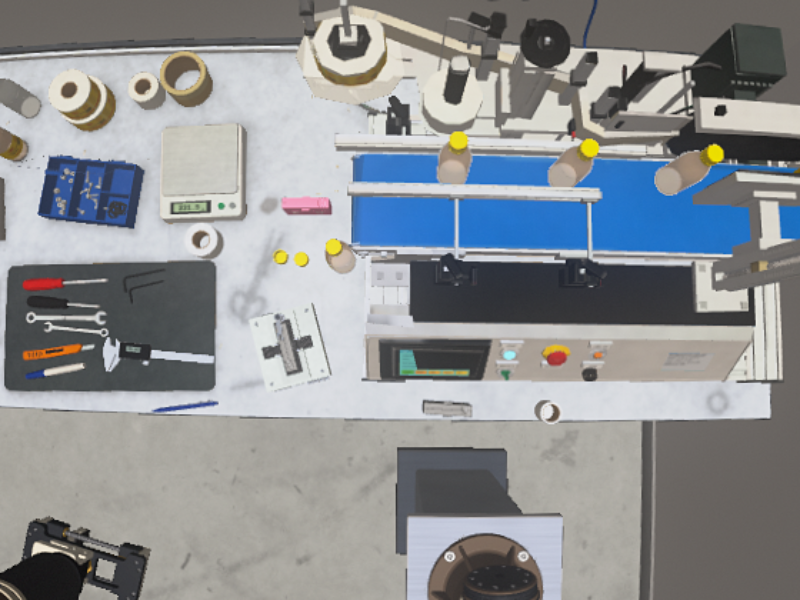

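View pics/b.png

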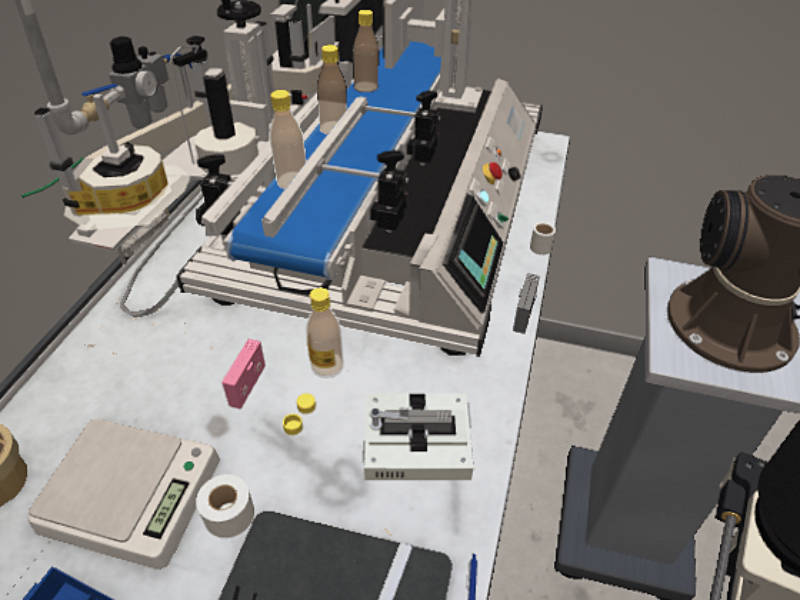

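The coder is in the top picture at (289,347), white, with black tabs at (272,352) and (308,338). In the side picture it is at (418,435). The pink look-alike is at (305,205) top, the spare at (447,408), the bottle at (338,255) and the core at (548,410). Next I measure the coder's pose.

Run:
```python
from h import *
a=load('top');b=load('side')
for n,f in(('top',a),('side',b)):
    P=cloud(f); 
    m=(P[...,2]>.02)&(P[...,2]<.05)&(P[...,0]>.35)&(P[...,0]<.6)&(P[...,1]>.3)&(P[...,1]<.56)
    k,l,st,c=cv2.connectedComponentsWithStats(m.astype(np.uint8)); i=1+np.argmax(st[1:,4]); m=l==i
    r=cv2.minAreaRect((P[m][:,:2]*1000).astype(np.float32)); print(n,m.sum(),r,np.nanmedian(P[m][:,2]))
    t=P[(P[...,2]>.06)&(P[...,2]<.1)&(np.hypot(P[...,0]-r[0][0]/1e3,P[...,1]-r[0][1]/1e3)<.09)]
    print(len(t),t.mean(0),np.linalg.svd(t[:,:2]-t[:,:2].mean(0))[2][0])
    for nm,x in(('bottle',((.45,.65),(.27,.4),(.08,.2))),):
        q=P[(P[...,0]>x[0][0])&(P[...,0]<x[0][1])&(P[...,1]>x[1][0])&(P[...,1]<x[1][1])&(P[...,2]>x[2][0])&(P[...,2]<x[2][1])];print(nm,q.mean(0),q.min(0),q.max(0))
u=slice(200,290);v=slice(160,250)
A=cv2.resize(a['frame'][205:280,165:240],(600,600),interpolation=cv2.INTER_CUBIC)
save('c.png',A)
```

```text
top 1871 ((485.87774658203125, 399.6614074707031), (153.7098846435547, 130.10159301757812), 16.478456497192383) 0.03448778391451576
354 [0.49116223 0.40250587 0.06718473] [-0.96346106 -0.26784843]
bottle [0.64472895 0.29922594 0.10368055] [0.63845139 0.27977945 0.08090322] [0.64999689 0.32143095 0.12489296]
side 3037 ((486.18511962890625, 401.9689636230469), (154.46315002441406, 133.39862060546875), 15.142306327819824) 0.033885796983843065
608 [0.49315288 0.40644042 0.0669394 ] [-0.95324342 -0.30220356]
bottle [0.64471368 0.30942168 0.10086018] [0.6376431  0.28968883 0.08041845] [0.64999398 0.324797   0.12786813]
```

View pics/c.png

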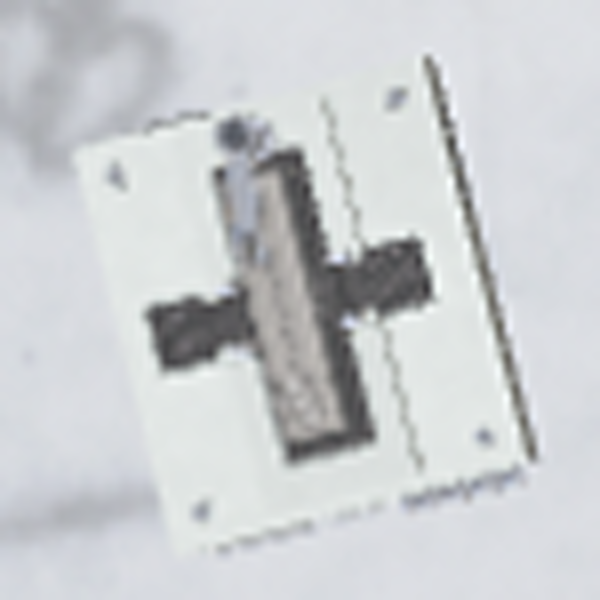

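Run:
```python
from h import *
c=np.array([.486,.401]);y=.278
R=np.array([[np.cos(y),-np.sin(y)],[np.sin(y),np.cos(y)]])
for n in('top','side'):
    P=cloud(load(n)).reshape(-1,3); q=P.copy(); q[:,:2]=(P[:,:2]-c)@R
    q=q[(abs(q[:,0])<.08)&(abs(q[:,1])<.07)]*1e3
    for lo,hi in((58,69),(69,78),(78,95)):
        s=q[(q[:,2]>lo)&(q[:,2]<hi)]; print(n,lo,len(s),np.round(s.mean(0),1),np.round(np.percentile(s,5,axis=0)),np.round(np.percentile(s,95,axis=0)))
    print(np.round(q[q[:,2]>74][:25]).astype(int).tolist())
```

```text
top 58 281 [-4.9 -0.7 64.7] [-43. -14.  60.] [40. 15. 68.]
top 69 72 [40.3  0.8 72.6] [11. -7. 69.] [64.  7. 76.]
top 78 12 [25.7  4.3 85.6] [14.  0. 79.] [56.  8. 90.]
[[65, 4, 74], [64, 0, 78], [63, -2, 75], [63, -5, 75], [62, 4, 76], [61, 1, 75], [61, -1, 75], [60, -4, 75], [59, 5, 75], [59, 2, 76], [58, -1, 80], [57, -3, 75], [57, 5, 75], [56, 2, 79], [55, 0, 77], [53, 3, 74], [42, 3, 74], [39, 2, 74], [37, 5, 76], [33, 0, 76], [27, 1, 75], [25, 5, 89], [25, 4, 81], [22, 5, 91], [22, 3, 88]]
side 58 497 [-1.7  3.7 64. ] [-41. -11.  59.] [45. 17. 68.]
side 69 124 [44.  4. 72.] [18. -2. 69.] [65.  9. 77.]
side 78 29 [24.3  5.7 84.4] [16.  3. 79.] [45.  8. 89.]
[[26, 4, 89], [24, 4, 88], [22, 2, 86], [63, -3, 76], [61, -3, 76], [59, -1, 78], [28, 5, 87], [26, 5, 87], [24, 5, 86], [22, 7, 89], [20, 6, 89], [18, 6, 89], [16, 6, 88], [65, 0, 77], [63, -1, 75], [59, -1, 75], [57, 0, 76], [27, 5, 83], [26, 7, 87], [24, 7, 86], [22, 7, 86], [20, 7, 86], [18, 8, 88], [16, 8, 87], [63, 2, 75]]
```

jog_arm(targets=[{"dx":40,"dy":16,"dz":0,"rz":-0.06,"gripper":0.55},{"dx":80,"dy":32,"dz":0,"rz":-0.12,"gripper":0.55},{"dx":120,"dy":48,"dz":0,"rz":-0.18,"gripper":0.55},{"dx":160,"dy":64,"dz":5,"rz":-0.24,"gripper":0.55},{"dx":195,"dy":80,"dz":5,"rz":-0.3,"gripper":0.55},{"dx":230,"dy":94,"dz":5,"rz":-0.36,"gripper":0.55},{"dx":265,"dy":108,"dz":5,"rz":-0.42,"gripper":0.55},{"dx":300,"dy":120,"dz":5,"rz":-0.5,"gripper":0.55}])

```text
invalid input at $.targets[0]: expected keys dx, dy, dz, rx, ry, rz, gripper
```

jog_arm(targets=[{"dx":40,"dy":16,"dz":0,"rx":0,"ry":0,"rz":-0.06,"gripper":0.55},{"dx":80,"dy":32,"dz":0,"rx":0,"ry":0,"rz":-0.12,"gripper":0.55},{"dx":120,"dy":48,"dz":0,"rx":0,"ry":0,"rz":-0.18,"gripper":0.55},{"dx":160,"dy":64,"dz":5,"rx":0,"ry":0,"rz":-0.24,"gripper":0.55},{"dx":195,"dy":80,"dz":5,"rx":0,"ry":0,"rz":-0.3,"gripper":0.55},{"dx":230,"dy":94,"dz":5,"rx":0,"ry":0,"rz":-0.36,"gripper":0.55},{"dx":265,"dy":108,"dz":5,"rx":0,"ry":0,"rz":-0.42,"gripper":0.55},{"dx":300,"dy":120,"dz":5,"rx":0,"ry":0,"rz":-0.5,"gripper":0.55}])

```text
t: 0.77
eef_pos: [0.4178, 0.472, 0.2434]
ee_rot: [3.141, 0.0, 0.277]
force: [0.3, 0.7, -1.3]
width: 0.0417
gripper_force: 0.0
```

jog_arm(targets=[{"dx":20,"dy":25,"dz":10,"rx":0,"ry":0,"rz":0,"gripper":0.6},{"dx":40,"dy":50,"dz":25,"rx":0,"ry":0,"rz":0,"gripper":0.6},{"dx":55,"dy":70,"dz":45,"rx":0,"ry":0,"rz":0,"gripper":0.6},{"dx":67,"dy":82,"dz":65,"rx":0,"ry":0,"rz":0,"gripper":0.6},{"dx":67,"dy":82,"dz":85,"rx":0,"ry":0,"rz":0,"gripper":0.6},{"dx":67,"dy":82,"dz":96,"rx":0,"ry":0,"rz":0,"gripper":0.6},{"dx":67,"dy":82,"dz":96,"rx":0,"ry":0,"rz":0,"gripper":0.6},{"dx":67,"dy":82,"dz":96,"rx":0,"ry":0,"rz":0,"gripper":0.6}])

```text
t: 1.43
eef_pos: [0.503, 0.4131, 0.1473]
ee_rot: [3.141, 0.001, 0.275]
force: [-0.3, -0.3, 0.1]
width: 0.0349
gripper_force: 0.0
```

Run:
```python
from h import *
s=arm.get_state();print(s['eef_pos'],s['ee_rot'],s['width'])
b=grab('side')
e=s['eef_pos'];y=s['ee_rot'][2];yt=np.array([np.sin(y),-np.cos(y),0]);h=s['width']/2
p=proj(b,[e-[0,0,.022]+yt*h,e-[0,0,.022]-yt*h,e-[0,0,.022]]);print(p)
im=b['frame'].copy()
x0,y0=230,235
c=cv2.resize(im[y0:y0+110,x0:x0+130],(780,660),interpolation=cv2.INTER_CUBIC)
for q in p: cv2.circle(c,(int((q[0]-x0)*6),int((q[1]-y0)*6)),4,(255,0,0),-1)
save('d.png',c[:600])
```

```text
[0.50303114 0.41307024 0.1473453 ] [3.14061240e+00 8.09521945e-04 2.74842468e-01] 0.03486080153676094
[[283.29041116 267.29253049]
 [283.31561946 281.78003062]
 [283.30286334 274.42950368]]
```

View pics/d.png

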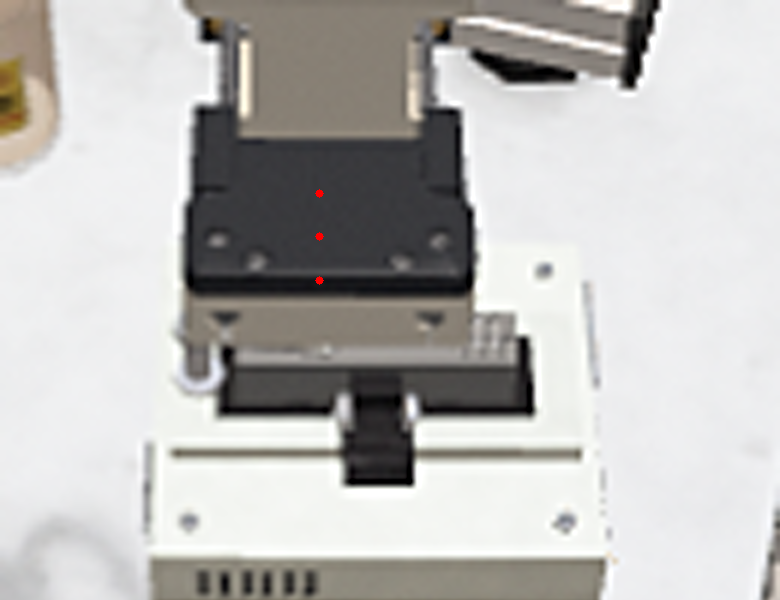

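The view shows only the gripper body's near end, which hides the fingertips, so calibration has to guide this step. I'll lower the fingers over the thumb blade and narrow the jaws around it.

jog_arm(targets=[{"dx":0,"dy":1,"dz":15,"rx":0,"ry":0,"rz":0,"gripper":0.6},{"dx":0,"dy":2,"dz":30,"rx":0,"ry":0,"rz":0,"gripper":0.6},{"dx":0,"dy":2,"dz":42,"rx":0,"ry":0,"rz":0,"gripper":0.6},{"dx":0,"dy":2,"dz":48,"rx":0,"ry":0,"rz":0,"gripper":0.6},{"dx":0,"dy":2,"dz":48,"rx":0,"ry":0,"rz":0,"gripper":0.7},{"dx":0,"dy":2,"dz":48,"rx":0,"ry":0,"rz":0,"gripper":0.8},{"dx":0,"dy":2,"dz":48,"rx":0,"ry":0,"rz":0,"gripper":0.8},{"dx":0,"dy":2,"dz":48,"rx":0,"ry":0,"rz":0,"gripper":0.8}], force=5)

```text
t: 2.15
eef_pos: [0.5042, 0.4116, 0.1006]
ee_rot: [-3.141, -0.001, 0.274]
force: [0.6, 0.3, -0.4]
width: 0.0187
gripper_force: 0.0
```

jog_arm(targets=[{"dx":1,"dy":-5,"dz":0,"rx":0,"ry":0,"rz":0.12,"gripper":0.8},{"dx":2.5,"dy":-9,"dz":0,"rx":0,"ry":0,"rz":0.24,"gripper":0.8},{"dx":4.5,"dy":-13.5,"dz":0,"rx":0,"ry":0,"rz":0.36,"gripper":0.8},{"dx":7,"dy":-17.5,"dz":0,"rx":0,"ry":0,"rz":0.48,"gripper":0.8},{"dx":10,"dy":-21.5,"dz":0,"rx":0,"ry":0,"rz":0.6,"gripper":0.8},{"dx":13,"dy":-25,"dz":0,"rx":0,"ry":0,"rz":0.72,"gripper":0.8},{"dx":17,"dy":-28,"dz":0,"rx":0,"ry":0,"rz":0.84,"gripper":0.8},{"dx":21,"dy":-30,"dz":0,"rx":0,"ry":0,"rz":0.96,"gripper":0.8}])

```text
t: 2.82
eef_pos: [0.516, 0.4458, 0.1002]
ee_rot: [-3.141, 0.0, -0.692]
force: [-0.9, -0.2, 0.5]
width: 0.0173
gripper_force: 0.6
```

jog_arm(targets=[{"dx":0.5,"dy":-5,"dz":0,"rx":0,"ry":0,"rz":0.12,"gripper":0.8},{"dx":1,"dy":-9.5,"dz":0,"rx":0,"ry":0,"rz":0.24,"gripper":0.8},{"dx":2.5,"dy":-14,"dz":0,"rx":0,"ry":0,"rz":0.36,"gripper":0.8},{"dx":3.5,"dy":-16.5,"dz":0,"rx":0,"ry":0,"rz":0.42,"gripper":0.8},{"dx":3.5,"dy":-16.5,"dz":0,"rx":0,"ry":0,"rz":0.42,"gripper":0.8},{"dx":3.5,"dy":-16.5,"dz":0,"rx":0,"ry":0,"rz":0.42,"gripper":0.65},{"dx":3.5,"dy":-16.5,"dz":0,"rx":0,"ry":0,"rz":0.42,"gripper":0.65},{"dx":3.5,"dy":-16.5,"dz":-15,"rx":0,"ry":0,"rz":0.42,"gripper":0.65}])

```text
t: 3.48
eef_pos: [0.5278, 0.4548, 0.1119]
ee_rot: [3.137, -0.001, -1.104]
force: [-0.6, 0.2, 0.4]
width: 0.0292
gripper_force: 0.0
```

jog_arm(targets=[{"dx":0,"dy":0,"dz":-25,"rx":0,"ry":0,"rz":0,"gripper":0.65},{"dx":0,"dy":0,"dz":-50,"rx":0,"ry":0,"rz":-0.12,"gripper":0.4},{"dx":0,"dy":0,"dz":-80,"rx":0,"ry":0,"rz":-0.24,"gripper":0.13},{"dx":0,"dy":0,"dz":-110,"rx":0,"ry":0,"rz":-0.36,"gripper":0.13},{"dx":-30,"dy":0,"dz":-140,"rx":0,"ry":0,"rz":-0.48,"gripper":0.13},{"dx":-60,"dy":0,"dz":-160,"rx":0,"ry":0,"rz":-0.6,"gripper":0.13},{"dx":-90,"dy":0,"dz":-160,"rx":0,"ry":0,"rz":-0.72,"gripper":0.13},{"dx":-120,"dy":0,"dz":-160,"rx":0,"ry":0,"rz":-0.84,"gripper":0.13}])

```text
t: 4.15
eef_pos: [0.4751, 0.5648, 0.2777]
ee_rot: [-3.137, -0.001, -0.258]
force: [0.4, 0.3, -0.9]
width: 0.0718
gripper_force: 0.0
```

Run:
```python
from h import *
s=arm.get_state();print(s['eef_pos'],s['ee_rot'],s['width'])
a=grab('top');b=grab('side')
x0,y0=240,250
A=cv2.resize(a['frame'][200:290,160:250],(400,400),interpolation=cv2.INTER_CUBIC)
B=cv2.resize(b['frame'][260:350,245:335],(400,400),interpolation=cv2.INTER_CUBIC)
save('e.png',np.hstack([A,B]))
c=np.array([.486,.401]);y=.278
R=np.array([[np.cos(y),-np.sin(y)],[np.sin(y),np.cos(y)]])
for n in('top','side'):
    P=cloud(load(n)).reshape(-1,3); q=P.copy(); q[:,:2]=(P[:,:2]-c)@R
    q=q[(abs(q[:,0])<.08)&(abs(q[:,1])<.07)]*1e3
    for lo,hi in((58,69),(69,78),(78,95)):
        t=q[(q[:,2]>lo)&(q[:,2]<hi)]; print(n,lo,len(t),np.round(t.mean(0),1) if len(t) else '')
```

```text
[0.47506686 0.5648442  0.27769735] [-3.13696204e+00 -1.09009176e-03 -2.58408558e-01] 0.07183622232228004
top 58 320 [ 0.4  0.7 65. ]
top 69 78 [41.2 10.3 71.8]
top 78 10 [49.6 33.7 84.7]
side 58 334 [-12.5   4.8  64. ]
side 69 0 
side 78 0
```

View pics/e.png

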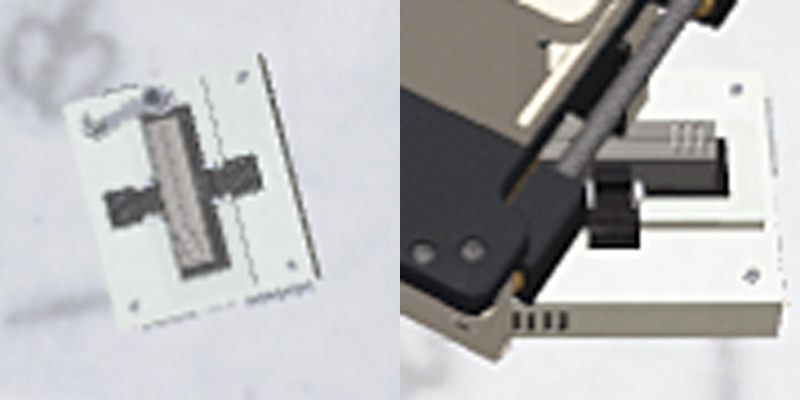

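The keeper now lies well aside: the thumb is at about (95,125) in the left crop, and the cassette is uncovered and still low. I'll measure the tabs in this clear top view.

Run:
```python
from h import *
f=load('top');P=cloud(f);c=np.array([.486,.401]);y=.278
R=np.array([[np.cos(y),-np.sin(y)],[np.sin(y),np.cos(y)]])
q=(P[...,:2]-c)@R*1e3; d=f['frame'].max(-1)<110
pts=[]
for s in(1,-1):
    m=d&(abs(q[...,0])<20)&(s*q[...,1]>24)&(s*q[...,1]<60)&(P[...,2]>.045)
    t=q[m]; lo,hi=np.percentile(t,4,axis=0),np.percentile(t,96,axis=0); pts.append((lo+hi)/2);print(m.sum(),lo,hi,P[m][:,2].mean(),t.mean(0))
m=(P[...,2]>.02)&(P[...,2]<.05)&(abs(q[...,0])<100)&(abs(q[...,1])<90)
r=cv2.minAreaRect((q[m]).astype(np.float32));print(r)
cas=q[(P[...,2]>.06)&(P[...,2]<.068)&(abs(q[...,0])<60)&(abs(q[...,1])<14)];print(cas.mean(0),np.percentile(cas,[3,97],axis=0))
```

```text
61 [-10.08601902  25.15771126] [ 9.66101583 46.30680735] 0.05790185424057812 [-0.37178253 36.50783499]
60 [ -9.1436939  -48.51929323] [  9.40382912 -25.84180168] 0.053151358130844276 [ -0.17722299 -37.77035991]
((-2.5126190185546875, -0.86236572265625), (130.6806182861328, 157.54061889648438), 89.84882354736328)
[-1.07088878 -0.00198859] [[-44.80457959 -11.10010858]
 [ 44.20042632  11.27175976]]
```

jog_arm(targets=[{"dx":10,"dy":30,"dz":0,"rx":0,"ry":0,"rz":-0.08,"gripper":0.13},{"dx":20,"dy":60,"dz":10,"rx":0,"ry":0,"rz":-0.16,"gripper":0.13},{"dx":30,"dy":90,"dz":25,"rx":0,"ry":0,"rz":-0.24,"gripper":0.13},{"dx":40,"dy":120,"dz":45,"rx":0,"ry":0,"rz":-0.34,"gripper":0.13},{"dx":53,"dy":145,"dz":70,"rx":0,"ry":0,"rz":-0.44,"gripper":0.13},{"dx":53,"dy":157,"dz":95,"rx":0,"ry":0,"rz":-0.536,"gripper":0.13},{"dx":53,"dy":157,"dz":120,"rx":0,"ry":0,"rz":-0.536,"gripper":0.13},{"dx":53,"dy":157,"dz":140,"rx":0,"ry":0,"rz":-0.536,"gripper":0.13}])

```text
t: 4.92
eef_pos: [0.4849, 0.3961, 0.1336]
ee_rot: [-3.142, 0.0, 0.27]
force: [-0.1, 0.9, -0.9]
width: 0.0761
gripper_force: 0.0
```

jog_arm(targets=[{"dx":0,"dy":0,"dz":5,"rx":0,"ry":0,"rz":0,"gripper":0.13},{"dx":0,"dy":0,"dz":10,"rx":0,"ry":0,"rz":0,"gripper":0.13},{"dx":0,"dy":0,"dz":15,"rx":0,"ry":0,"rz":0,"gripper":0.13},{"dx":0,"dy":0,"dz":15,"rx":0,"ry":0,"rz":0,"gripper":0.13},{"dx":0,"dy":0,"dz":15,"rx":0,"ry":0,"rz":0,"gripper":0.13},{"dx":0,"dy":0,"dz":15,"rx":0,"ry":0,"rz":0,"gripper":0.13},{"dx":0,"dy":0,"dz":15,"rx":0,"ry":0,"rz":0,"gripper":0.13},{"dx":0,"dy":0,"dz":15,"rx":0,"ry":0,"rz":0,"gripper":0.13}])

```text
t: 5.58
eef_pos: [0.4854, 0.3983, 0.1202]
ee_rot: [-3.141, -0.001, 0.27]
force: [0.5, 0.8, 0.6]
width: 0.0764
gripper_force: 0.0
```

Run:
```python
from h import *
s=arm.get_state();print(s['eef_pos'],s['ee_rot'],s['width'],s['force'])
c=np.array([.486,.400]);d=c-s['eef_pos'][:2];y=s['ee_rot'][2]
print('dx,dy',d@[np.cos(y),np.sin(y)]*1e3,d@[np.sin(y),-np.cos(y)]*1e3)
```

```text
[0.48539613 0.3982556  0.12020652] [-3.14098028e+00 -7.89533794e-04  2.70370186e-01] 0.07637497564556138 [0.47536946 0.80003385 0.57679378]
dx,dy 1.0478450807522577 -1.519742242449096
```

jog_arm(targets=[{"dx":1,"dy":-1.5,"dz":10,"rx":0,"ry":0,"rz":-0.008,"gripper":0.13},{"dx":1,"dy":-1.5,"dz":20,"rx":0,"ry":0,"rz":-0.008,"gripper":0.13},{"dx":1,"dy":-1.5,"dz":30,"rx":0,"ry":0,"rz":-0.008,"gripper":0.13},{"dx":1,"dy":-1.5,"dz":37,"rx":0,"ry":0,"rz":-0.008,"gripper":0.13},{"dx":1,"dy":-1.5,"dz":41,"rx":0,"ry":0,"rz":-0.008,"gripper":0.13},{"dx":1,"dy":-1.5,"dz":44,"rx":0,"ry":0,"rz":-0.008,"gripper":0.13},{"dx":1,"dy":-1.5,"dz":46,"rx":0,"ry":0,"rz":-0.008,"gripper":0.13},{"dx":1,"dy":-1.5,"dz":46,"rx":0,"ry":0,"rz":-0.008,"gripper":0.13}])

```text
t: 6.25
eef_pos: [0.4856, 0.3994, 0.0734]
ee_rot: [3.141, 0.001, 0.278]
force: [-0.4, -0.8, 3.2]
width: 0.0764
gripper_force: 1.0
```

jog_arm(targets=[{"dx":0,"dy":0,"dz":2,"rx":0,"ry":0,"rz":0,"gripper":0.13},{"dx":0,"dy":0,"dz":4,"rx":0,"ry":0,"rz":0,"gripper":0.13},{"dx":0,"dy":0,"dz":5.5,"rx":0,"ry":0,"rz":0,"gripper":0.13},{"dx":0,"dy":0,"dz":5.5,"rx":0,"ry":0,"rz":0,"gripper":0.13},{"dx":0,"dy":0,"dz":5.5,"rx":0,"ry":0,"rz":0,"gripper":0.13},{"dx":0,"dy":0,"dz":5.5,"rx":0,"ry":0,"rz":0,"gripper":0.13},{"dx":0,"dy":0,"dz":5.5,"rx":0,"ry":0,"rz":0,"gripper":0.13},{"dx":0,"dy":0,"dz":5.5,"rx":0,"ry":0,"rz":0,"gripper":0.13}])

```text
t: 6.92
eef_pos: [0.4859, 0.3997, 0.0691]
ee_rot: [-3.141, -0.001, 0.278]
force: [-3.2, -2.1, 9.3]
width: 0.0761
gripper_force: 5.3
```

jog_arm(targets=[{"dx":0,"dy":0,"dz":0,"rx":0,"ry":0,"rz":0,"gripper":0.13},{"dx":0,"dy":0,"dz":0,"rx":0,"ry":0,"rz":0,"gripper":0.13},{"dx":0,"dy":0,"dz":0,"rx":0,"ry":0,"rz":0,"gripper":0.13},{"dx":0,"dy":0,"dz":0,"rx":0,"ry":0,"rz":0,"gripper":0.13},{"dx":0,"dy":0,"dz":0,"rx":0,"ry":0,"rz":0,"gripper":0.13},{"dx":0,"dy":0,"dz":0,"rx":0,"ry":0,"rz":0,"gripper":0.13},{"dx":0,"dy":0,"dz":0,"rx":0,"ry":0,"rz":0,"gripper":0.13},{"dx":0,"dy":0,"dz":0,"rx":0,"ry":0,"rz":0,"gripper":0.13}])

```text
t: 7.58
eef_pos: [0.4859, 0.3997, 0.0692]
ee_rot: [-3.141, -0.001, 0.278]
force: [-3.9, -1.8, 7.3]
width: 0.0761
gripper_force: 5.3
```

Run:
```python
from h import *
s=arm.get_state();print(s['eef_pos'],s['width'],s['force'],s['moment'])
b=grab('side')
save('f.png',cv2.resize(b['frame'][240:345,240:345],(600,600),interpolation=cv2.INTER_CUBIC))
P=cloud(b).reshape(-1,3);c=np.array([.486,.4]);y=.278
R=np.array([[np.cos(y),-np.sin(y)],[np.sin(y),np.cos(y)]]);q=(P[:,:2]-c)@R
for f_ in range(-46,46,8):
    t=P[(abs(q[:,0]*1e3-f_)<4)&(abs(q[:,1])<.012)&(P[:,2]<.105)&(P[:,2]>.04)]
    if len(t):print(f_,len(t),np.percentile(t[:,2],95))
```

```text
[0.48585595 0.39966952 0.0691627 ] 0.07607980603558018 [-3.85385408 -1.82053232  7.2659821 ] [-1.00807103  1.31881109  0.05658479]
-46 12 0.08170289716444464
-38 14 0.08163502236664417
34 12 0.08356876590585557
42 52 0.08215698016393037
```

View pics/f.png

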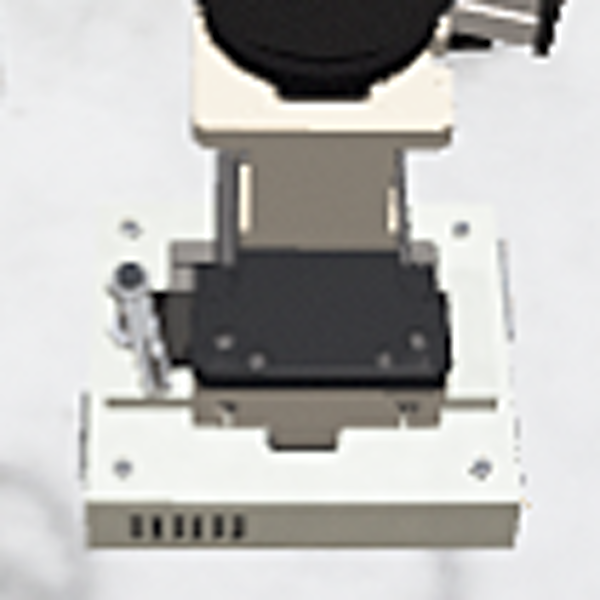

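The cassette's top reads 82 mm on both ends, so it is at its stop with the tabs held. The keeper is still aside at about (145,330). I'll hold briefly, then lift straight up.

jog_arm(targets=[{"dx":0,"dy":0,"dz":0,"rx":0,"ry":0,"rz":0,"gripper":0.13},{"dx":0,"dy":0,"dz":0,"rx":0,"ry":0,"rz":0,"gripper":0.13},{"dx":0,"dy":0,"dz":0,"rx":0,"ry":0,"rz":0,"gripper":0.13},{"dx":0,"dy":0,"dz":0,"rx":0,"ry":0,"rz":0,"gripper":0.13},{"dx":0,"dy":0,"dz":-3,"rx":0,"ry":0,"rz":0,"gripper":0.13},{"dx":0,"dy":0,"dz":-6,"rx":0,"ry":0,"rz":0,"gripper":0.13},{"dx":0,"dy":0,"dz":-10,"rx":0,"ry":0,"rz":0,"gripper":0.13},{"dx":0,"dy":0,"dz":-15,"rx":0,"ry":0,"rz":0,"gripper":0.13}])

```text
t: 8.3
eef_pos: [0.4859, 0.3998, 0.0833]
ee_rot: [-3.141, -0.0, 0.278]
force: [0.1, -0.2, 0.4]
width: 0.0764
gripper_force: 0.0
```

jog_arm(targets=[{"dx":0,"dy":0,"dz":-10,"rx":0,"ry":0,"rz":0,"gripper":0.13},{"dx":0,"dy":0,"dz":-30,"rx":0,"ry":0,"rz":0,"gripper":0.13},{"dx":0,"dy":0,"dz":-60,"rx":0,"ry":0,"rz":0,"gripper":0.13},{"dx":0,"dy":0,"dz":-90,"rx":0,"ry":0,"rz":0,"gripper":0.13},{"dx":0,"dy":-30,"dz":-120,"rx":0,"ry":0,"rz":0,"gripper":0.13},{"dx":0,"dy":-60,"dz":-150,"rx":0,"ry":0,"rz":0,"gripper":0.13},{"dx":0,"dy":-95,"dz":-170,"rx":0,"ry":0,"rz":0,"gripper":0.13},{"dx":0,"dy":-130,"dz":-170,"rx":0,"ry":0,"rz":0,"gripper":0.13}])

```text
t: 8.97
eef_pos: [0.4513, 0.5274, 0.2607]
ee_rot: [-3.135, -0.008, 0.278]
force: [1.7, 0.7, 0.6]
width: 0.0761
gripper_force: 0.0
```

jog_arm(targets=[{"dx":-10,"dy":-30,"dz":0,"rx":0,"ry":0,"rz":0,"gripper":0.13},{"dx":-20,"dy":-60,"dz":0,"rx":0,"ry":0,"rz":0,"gripper":0.13},{"dx":-30,"dy":-90,"dz":0,"rx":0,"ry":0,"rz":0,"gripper":0.13},{"dx":-40,"dy":-110,"dz":0,"rx":0,"ry":0,"rz":0,"gripper":0.13},{"dx":-40,"dy":-110,"dz":0,"rx":0,"ry":0,"rz":0,"gripper":0.13},{"dx":-40,"dy":-110,"dz":0,"rx":0,"ry":0,"rz":0,"gripper":0.13},{"dx":-40,"dy":-110,"dz":0,"rx":0,"ry":0,"rz":0,"gripper":0.13},{"dx":-40,"dy":-110,"dz":0,"rx":0,"ry":0,"rz":0,"gripper":0.13}])

```text
t: 9.63
eef_pos: [0.382, 0.6188, 0.2535]
ee_rot: [-3.141, -0.0, 0.277]
force: [0.1, -0.5, -0.2]
width: 0.0763
gripper_force: 0.0
```

Run:
```python
from h import *
s=arm.get_state();print(s['eef_pos'],s['force'])
a=grab('top');b=grab('side')
save('g.png',np.hstack([cv2.resize(a['frame'][200:290,160:250],(400,400),interpolation=cv2.INTER_CUBIC),cv2.resize(b['frame'][255:345,245:335],(400,400),interpolation=cv2.INTER_CUBIC)]))
c=np.array([.486,.4]);y=.278
R=np.array([[np.cos(y),-np.sin(y)],[np.sin(y),np.cos(y)]])
for n in('top','side'):
    P=cloud(load(n)).reshape(-1,3); q=(P[:,:2]-c)@R*1e3
    t=P[(abs(q[:,0])<40)&(abs(q[:,1])<9)];print(n,np.nanmedian(t[:,2]))
    for s in(1,-1):
        t=P[(abs(q[:,0])<9)&(s*q[:,1]>34)&(s*q[:,1]<45)];print(' pad',np.nanmedian(t[:,2]))
    t=np.c_[q,P[:,2]][(P[:,2]>.078)&(abs(q[:,0]-45)<30)&(q[:,1]>18)&(q[:,1]<60)];print(' thumb',t.mean(0),len(t))
```

```text
[0.38203358 0.61880582 0.25351747] [ 0.14805358 -0.47813104 -0.23313461]
top 0.08147528249522962
 pad 0.053584118441808395
 pad 0.053214950229916645
 thumb [48.87199321 37.85655128  0.0874456 ] 8
side 0.08080308257977674
 pad 0.05298313079213306
 pad 0.05285496528594848
 thumb [52.37344375 41.3768209   0.08500502] 19
```

View pics/g.png

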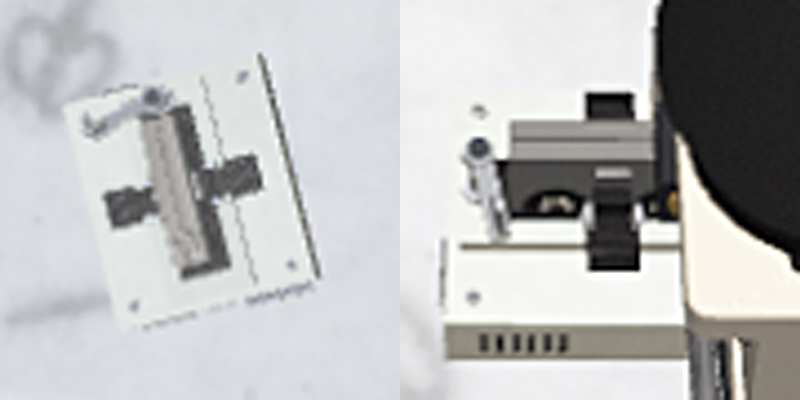

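The cassette stands raised with its top at 81 mm, both pads are back at 53 mm, the keeper is aside at about 1.3 rad, and the arm is clear.

```bash
python3 -c "
from station import arm
print(arm.job_done())"
```

```text
the job is handed in; nothing more can be done
None
```

I handed the job in at about 10 s of the 72 s (the hand-in returned no verdict): the keeper is swung aside (about 1.3 rad), the cassette rose to its stop by itself while both tabs were held down, both tabs have sprung back, and the robot touches nothing.

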